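# Set iris and polariser of a backlight stage to their preset tags

### The arm

A 6-joint arm with a two-finger parallel gripper is mounted at the origin on a cart in front of the work surface, level with it; the furniture and walls round the work are solid. World frame = base frame: x ahead of the robot, y to its left, z up, the work surface at z = 0. Lengths are in m, angles in degrees, forces in N, time in s.
With the tool pointing down it reaches from about 0.375 to 0.9 m from the base axis. Payload 3.1 kg.
Tool frame: the origin (TCP) lies on the centre line of the jaws, within the pads' length; the fingertips stand 17 mm ahead of it and the grasp point (between the pads) lies 2 mm behind it; z points along the fingers, y is the line along which they close (so a half turn about z gives the same grasp; the last joint's range is limited). The gripper opens to 87 mm and grips with 3 to 60 N. Pads are 19 mm wide; open, the fingers measure 117 mm over their backs; the gripper's body (75 mm by 190 mm) begins 51 mm behind the grasp point.
Start: joints at [55.835, 30.224, 82.088, -0, 67.689, -10.227], TCP at [0.254, 0.571, 0.24] pointing down, gripper open.
Joint ranges: [-176.69, 176.69], [-43.24, 126.21], [12.49, 139.97], [-82, 262], [0, 151.66], [-163.58, 163.58]. Speed limits (degrees/s): [159.86, 159.86, 180, 180, 180, 180].

### API

Orientations are given as a 3x3 rotation matrix whose columns are the frame's x, y, z axes.
In Python, from rig import bot, imaging, finder gives the robot as it stands. The module is installed in compiled form; this text tells all that it offers.
- The arm moves only by the tool play_rows, never from a script. Its argument "motion" is a list that holds one entry, the list of rows, each a list of 6 numbers: the shift along the tool's x, y, z in m, then the turn, a rotation vector about the tool's x, y, z in degrees. In form: [[[dx, dy, dz, wx, wy, wz], ...]]. A call has 1 to 8 rows; each row is the pose to reach, as a shift and turn from the pose commanded when the call began, along the tool's axes at that moment; what a row does not reach only later rows make up. A row lasts 1/12 s, in which the tool goes at most 41.7 mm and 7.16 degrees, less where a joint would pass 70% of its speed; a pose out of reach is approached as far as the arm can. A call with a gripper value outside its range is refused whole. "fingers" is the finger opening in m, from 0 to 0.087, set as the call begins (left out, the last holds). The fingers move at their own pace and stop on an object; the grip force is fixed at half the most. Time passes only in rows, so rows that repeat a pose let the fingers close. It gives the time, the measured TCP pose, the force, the opening and the grip force at its end, in the units of the state.
- bot.read_state(): the state, without advancing time (a new reading comes with each control period).
- imaging.capture(name): name is "scene" or "top"; returns a dict with "frame" (384x512x3 uint8, red, green, blue), "camera_matrix" (3x3 intrinsics, pixels), "R" (3x3) and "t" (3): a world point X has camera coordinates R X + t. Camera axes: x right, y down, z forward; pixel columns grow to the right and rows downward; lengths in m; the calibration is good to about 2 mm. A picture is of the moment at which its call begins. There is no depth.
- bot.hand_in(): hands the job in; it is judged then, once.
Trained networks look in the newest picture that a camera, given by its name, has taken for a name from the list of things; names that differ only in an ending like _2 or _b are one class to them, and where a whole thing is asked for, a point or a joint stands for the part that bears it (a point fixed in the world has none). Each returns a list of dicts, best first, with "confidence" (0 to 1); they miss things now and then, are a little off and sometimes report something else, mostly with a low value. They report only what shows in the picture. A call takes as long as a camera call.
- finder.recognise(camera, name): "at" ([x, y, z] in m, in world coordinates, good to about 4 mm: the middle of the surface that is visible of it).
- finder.outline_of(camera, name): "pixels" (384x512 bool, what is visible of it).
The state is a dict: "time_s": time; "joint_positions": joint angles; "qvel": joint speeds; "tau": joint torques, N m; "position": TCP position; "tcp_rot": TCP orientation; "force": force on the tool from outside, world axes, zero at the start; "moment": the same for the moment, N m; "opening": opening from 0.0 (shut) to 1.0 (fully open); "grasp_force": force on a finger pad.
Only numpy, scipy, OpenCV 4.12 (cv2) and the standard library are available. Lean on these libraries where they do the work, as an engineer would, in place of code of your own. Each camera call takes 0.05 s, during which the arm holds its last target. There are 200 camera calls.

### The job

Set up the grey backlight stage for the next inspection: push the post of the iris lever round its arc until its pointer is exactly opposite the point of the brass tag on the front scale, and push the flat tab of the polariser lever round until its pointer is exactly opposite the brass tag on the left scale, in either order. Only push, gently, with a fingertip or the outside of the fingers: grip nothing, and leave the brass tags and the loose things round the stage where they are.

Things in the scene. Friction and masses are not known exactly. Their poses are not given: they have to be found in the camera images.
- stage: Backlight stage: grey housing fixed on the table, 183 mm deep (its x -108 to +75 mm), 205 mm wide (y -95 to +110 mm), flat top at 45 mm. Origin on the table under the centre of the round window; its -x side is the front, more or less towards the robot, +y its left (seen from the robot), z up. On top two rings turn about the upright axis through the origin, each with a lever and a scale.
- iris_scale (a point): Middle of the iris scale, a raised bare-metal arc on the stage's front, 88 to 104 mm from the axis, top (this height) at 52 mm: 14 divisions of about 5.5 degrees (8 mm) with half-division lines. It lies at ring angle 0.28.
- polariser_scale (a point): Middle of the polariser scale, a like arc at the stage's left (+y) side: 11 divisions of 5.5 degrees. It lies at ring angle -1.485.
- iris: The iris ring, the upper, black one (88 mm across, top at 60 mm). Its lever points along its own -x, its origin is the stage's. Ring angle (turn about z relative to the stage): 0 = lever straight to the front, positive towards the stage's right (-y). Range -0.42 to 0.98, starts at 0.55 to 0.9. About 2 N at the post turn it; it stays where it is left.
- lever_post (a point): Centre of the top (86 mm high) of the iris lever's post, an upright round black pin 13 mm in diameter, 70 mm from the axis, free from 60 mm up. The lever under it is a steel bar 10 mm wide, top at 60 mm, ending 79 mm from the axis.
- pointer_tip (a point): Reading point of the iris ring's thin pointer, which sticks out along its lever beyond the post: 88 mm from the axis, 55 mm high.
- iris_tag_point (a point): Point of the brass tag on the front (iris) scale: a small pointed rider 9 mm wide, top at 56 mm, 89 to 109 mm from the axis, on the outer edge of the scale, pointing inwards. This point, 88 mm from the axis, meets pointer_tip when the two face each other. Held by friction only. It stands at ring angle -0.3 to 0.15.
- polariser: The polariser ring, the lower, steel one (99 mm across, top at 52 mm), under the iris ring. Its lever points along its own -x, to the stage's left; origin and ring angle as for the iris. Range -2.05 to -0.92, starts at -1.95 to -1.75 (rear). About 2 N at the tab turn it; it stays where it is left. The two rings turn independently.
- polariser_tab (a point): Centre of the top (87 mm high) of the polariser lever's upright flat black tab, 6 mm thick (the way it turns), 14 mm wide, centred 70 mm from the axis, free from 52 mm up. The lever under it is a steel bar 10 mm wide, top at 52 mm, ending 79 mm from the axis.
- polariser_tip (a point): Reading point of the polariser ring's thin pointer, which sticks out along its lever beyond the tab: 88 mm from the axis, 54 mm high.
- polariser_tag_point (a point): Point of the brass tag on the left (polariser) scale, of the same shape as the other tag; 88 mm from the axis, it meets polariser_tip when the two face each other. Held by friction only. It stands at ring angle -1.4 to -1.05, so this lever must go forward, towards the stage's front.
- seal_disc: pink rubber test disc, 88 mm across, 9 mm thick, loose, lying flat behind the stage (origin: centre of its underside)
- amber_vial: brown vial with a black cap, 30 mm across, 52 mm tall, loose, standing behind the stage near its right rear corner (origin: centre of its underside)
- jar: white jar with a dark cap, 44 mm across, 46 mm tall, loose, standing behind the stage near its left rear corner (origin: centre of its underside)
- screw_a: thumb screw standing on its 13 mm black head, 26 mm tall, loose, to the left of the stage (origin: centre of its underside)
- screw_b: the second thumb screw, 13 mm across, 26 mm tall, loose, standing beside the first (origin: centre of its underside)

How it is judged (in metres and radians):
At the end, for the whole second after the job is handed in: Both rings are at rest, each with its pointer within 4 mm (half a scale division) of the point of its own tag (horizontal distance between pointer_tip and iris_tag_point below 0.004 m and horizontal distance between polariser_tip and polariser_tag_point below 0.004 m and angular speed of each of iris, polariser below 0.05 rad/s); the robot touches nothing.
It fails at once if the iris lever was gripped or forced (over 30 N between the fingers and its ring) (contact force between the fingers and iris above 30 N).
It fails at once if the polariser lever was gripped or forced (over 30 N between the fingers and its ring) (contact force between the fingers and polariser above 30 N).
It fails at once if a brass tag was shifted by more than 3 mm (distance of any of iris_tag_point, polariser_tag_point from where it was at the start of the episode above 0.003 m).
It fails at once if a loose thing beside the stage was moved by more than 15 mm or lifted (distance of any of seal_disc, amber_vial, jar, screw_a, screw_b from where it was at the start of the episode above 0.015 m).
It also fails if it takes over 61 s, if anything falls off the work surface, if the arm or the gripper's body presses on something with over 40 N, if the wrist force passes 120 N, or if a joint passes its speed limit or range.

## Working session

There is one attempt and no reset: what is moved stays moved. The work goes in short steps, Python scripts to look and compute and a tool call to move; the robot and the scene stay as the last step left them, time stands still between calls to the robot, and variables do not carry over. Pictures are saved under pics/ and viewed, at most 10 in all, crops included, and the job is handed in when it is done.

Besides the shell and the picture viewer there is one more tool, called after ">>>" as name([rows], argument=value, ...), one row to a line, values as JSON. play_rows: Moves the arm, as the interface text tells. Its arguments: {"type":"object","properties":{"motion":{"type":"array"},"fingers":{"type":"number"}},"required":["motion"]}

```bash
mkdir -p pics; python3 - <<'E'
from rig import bot, imaging, finder
import cv2,numpy as np
s=bot.read_state(); print(s)
for c in("scene","top"):
    d=imaging.capture(c); cv2.imwrite(f"pics/{c}0.png",cv2.resize(d["frame"][:,:,::-1],(800,600),interpolation=cv2.INTER_CUBIC))
    print(c,d["camera_matrix"].round(1).tolist(),d["R"].round(3).tolist(),d["t"].round(3).tolist())
    for n in["stage","lever_post","pointer_tip","iris_tag_point","polariser_tab","polariser_tip","polariser_tag_point","iris_scale","polariser_scale","screw_a","jar","amber_vial"]:
        print(n,[(np.round(r["at"],4).tolist(),round(r["confidence"],2)) for r in finder.recognise(c,n)[:3]])
E
```

```text
{'time_s': 0.0, 'joint_positions': array([ 5.58355764e+01,  3.02789153e+01,  8.21538889e+01, -2.16386954e-04,
        6.76902528e+01, -1.02289918e+01]), 'qvel': array([-0.02669763,  0.02401916, -0.05404558, -0.02270774,  0.08700386,
       -0.03033917]), 'tau': array([ 9.42626539e-04, -4.40043998e+01, -1.76588345e+01,  6.33749831e-02,
        5.83234895e-02, -1.50330470e-04]), 'position': array([0.25317028, 0.57068521, 0.23858601]), 'tcp_rot': array([[-9.14003596e-01,  4.05704299e-01, -1.20321879e-03],
       [ 4.05705907e-01,  9.14001943e-01, -1.77907136e-03],
       [ 3.77967412e-04, -2.11423059e-03, -9.99997694e-01]]), 'force': array([ 0.48246704, -0.81883074, -0.46036722]), 'moment': array([ 0.00698701, -0.02238794, -0.03809982]), 'grasp_force': 0.0, 'opening': 0.9994410611046344}
scene [[463.7, 0.0, 247.6], [0.0, 463.7, 182.5], [0.0, 0.0, 1.0]] [[-0.774, -0.633, -0.011], [-0.295, 0.376, -0.878], [0.56, -0.676, -0.478]] [0.681, 0.108, 0.816]
stage [([0.5178, 0.3694, 0.044], 0.75), ([0.5285, 0.3564, 0.0546], 0.39)]
lever_post [([0.5482, 0.3296, 0.06], 0.8)]
pointer_tip [([0.5458, 
[... 702 characters left out ...]
.0, 0.0, 1.0]] [[0.026, -0.999, 0.021], [-0.997, -0.028, -0.079], [0.079, -0.019, -0.997]] [0.341, 0.591, 0.912]
stage [([0.531, 0.3105, 0.042], 0.77)]
lever_post [([0.5423, 0.3056, 0.0604], 0.87), ([0.538, 0.328, 0.049], 0.23)]
pointer_tip [([0.5418, 0.305, 0.06], 0.65)]
iris_tag_point []
polariser_tab [([0.5386, 0.3303, 0.0502], 0.79)]
polariser_tip [([0.5377, 0.3317, 0.049], 0.89)]
polariser_tag_point [([0.5369, 0.332, 0.0498], 0.32)]
iris_scale [([0.5323, 0.3038, 0.0452], 0.56)]
polariser_scale [([0.5303, 0.3095, 0.0422], 0.95)]
screw_a [([0.5308, 0.3083, 0.0455], 0.59), ([0.5402, 0.3069, 0.0597], 0.45)]
jar [([0.5994, 0.4344, 0.0419], 0.72)]
amber_vial [([0.6763, 0.2994, 0.0478], 0.53)]
```

View pics/scene0.png

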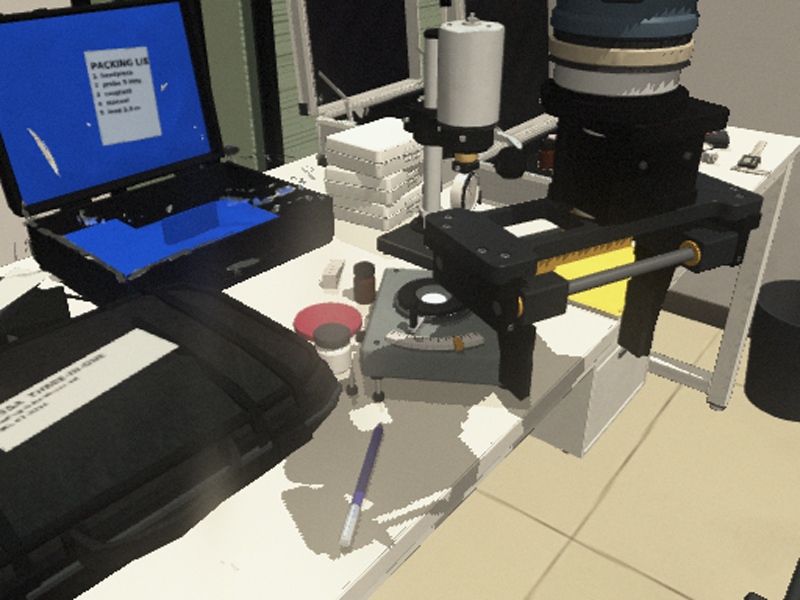

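View pics/top0.png

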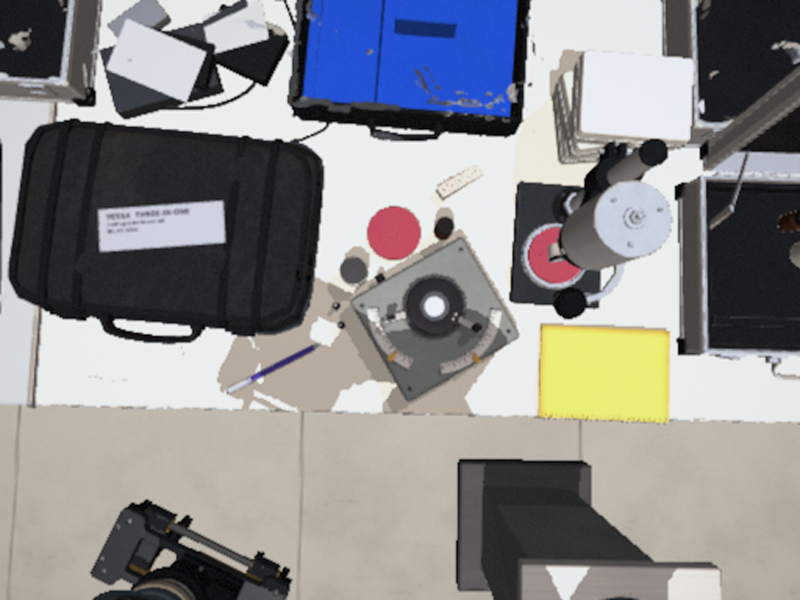

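Stage is clear in the top view: window at about (434,306), iris lever to the right (~(475,325)), polariser lever to the left (~(392,317)), brass tags at (392,356) and (475,358). Jar, disc and vial are behind it and the screws at (338,315). Next I'll rectify the top view onto the scale plane to measure.

```bash
cat > h.py <<'E'
from rig import bot, imaging, finder
import cv2,numpy as np
def proj(d,X):
    p=(np.atleast_2d(X)@d["R"].T+d["t"])@d["camera_matrix"].T
    return p[:,:2]/p[:,2:]
def unproj(d,uv,z):
    uv=np.atleast_2d(uv); r=np.c_[uv,np.ones(len(uv))]@np.linalg.inv(d["camera_matrix"]).T@d["R"]
    C=-d["R"].T@d["t"]; return C+r*((z-C[2])/r[:,2])[:,None]
def rect(d,c,z,half=.12,px=2.5):
    # image: right=-y, up=+x ; pixel (u,v)-> x=cx+half-v/px/1000, y=cy+half-u/px/1000
    n=int(2*half*1000*px)
    W=np.array([[c[0]+half,c[1]+half,z],[c[0]+half,c[1]-half,z],[c[0]-half,c[1]-half,z],[c[0]-half,c[1]+half,z]])
    H=cv2.getPerspectiveTransform(np.float32([[0,0],[n,0],[n,n],[0,n]]),np.float32(proj(d,W)))
    return cv2.warpPerspective(d["frame"],H,(n,n),flags=cv2.INTER_CUBIC|cv2.WARP_INVERSE_MAP)
E
python3 - <<'E'
from h import *
d=imaging.capture("top")
print(unproj(d,[434/1.5625,306/1.5625],.055), -d["R"].T@d["t"])
cv2.imwrite("pics/r1.png",rect(d,(.535,.305),.055)[:,:,::-1])
f=d["frame"].astype(int); 
E
```

```text
[[0.55180894 0.30741983 0.055     ]] [0.50767673 0.37483153 0.94865465]
```

View pics/r1.png

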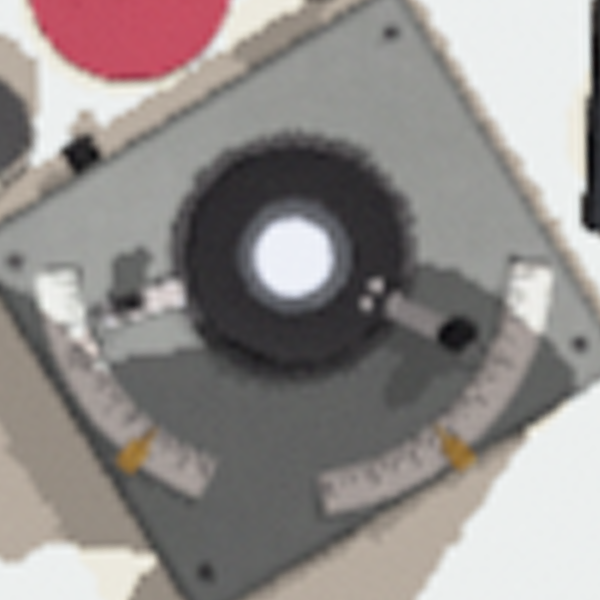

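Rectified view (2.5 px/mm): window at (293,257), iris post at (457,333), tab at about (125,300), iris tag at (459,450), polariser tag at (136,452). The radii come out at 100–102 mm for the tags, as expected. Now sub-pixel values, and the instrument stand on the right as an obstacle.

```bash
cat >> h.py <<'E'
def pix(c,px=2.5,half=.12,c0=(.535,.305)): return c0[0]+half-c[1]/px/1000, c0[1]+half-c[0]/px/1000
def blob(m,c,r):
    k=np.zeros(m.shape,np.uint8); cv2.circle(k,c,r,1,-1); v,u=np.nonzero(m&(k>0)); return np.array([u.mean(),v.mean()]) if len(u) else None,len(u)
def img(d,z): return rect(d,(.535,.305),z).astype(int)
def ang(p,a): return np.degrees(np.arctan2(-(p[1]-a[1]),-(p[0]-a[0])))  # 0 = toward -x, + toward -y
def tags(d,a):
    I=img(d,.056); m=(I[...,0]-I[...,2]>60)
    out=[]
    for c in((459,450),(136,452)):
        b,n=blob(m,c,32); p=np.array(pix(b)); out.append((p.round(4),n,round(1e3*np.hypot(*(p-a)),1),round(ang(p,a),2)))
    return out
E
python3 - <<'E'
from h import *
d=imaging.capture("top")
I=img(d,.058); b,n=blob(I.min(2)>190,(293,257),60); a=np.array(pix(b)); print("axis window",a,n)
m=(I.max(2)<75).astype(np.uint8); k=np.zeros_like(m); cv2.circle(k,(293,257),135,1,-1)
cs,_=cv2.findContours(m*k,cv2.RETR_EXTERNAL,cv2.CHAIN_APPROX_NONE); c=max(cs,key=cv2.contourArea); (x,y),r=cv2.minEnclosingCircle(c); print("ring",pix((x,y)),r/2.5)
print(tags(d,a))
for th in(30,40,50):
  for z,c,nm in((.086,(457,333),"post"),(.087,(125,300),"tab")):
    J=img(d,z); w=blob(J.max(2)<th,c,28)
    if w[0] is not None: p=np.array(pix(w[0])); print(th,nm,p,w[1],1e3*np.hypot(*(p-a)),ang(p,a))
J=img(d,.07)
cv2.imwrite("pics/c.png",np.hstack([cv2.resize(J[230:380,50:200].astype(np.uint8),(390,390),interpolation=cv2.INTER_CUBIC),cv2.resize(J[250:400,380:530].astype(np.uint8),(390,390),interpolation=cv2.INTER_CUBIC)])[:,:,::-1])
s=imaging.capture("scene")
def tri(u1,u2):
    A=[];B=[]
    for D,u in((d,u1),(s,u2)):
        P=D["camera_matrix"]@np.c_[D["R"],D["t"]]
        for i in(0,1): A.append(u[i]/1.5625*P[2]-P[i])
    A=np.array(A); return np.linalg.lstsq(A[:,:3],-A[:,3],rcond=None)[0].round(3)
print("headtop",tri((635,217),(472,22)),"knob",tri((570,303),(510,160)))
print("base",unproj(d,np.array([[515,183],[512,300],[600,300]])/1.5625,.02).round(3))
E
```

```text
axis window [0.55205295 0.30801572] 4363
ring (0.5495690185546875, 0.3067671020507812) 49.50160217285156
[(array([0.4739, 0.242 ]), 608, np.float64(102.3), np.float64(40.23)), (array([0.4731, 0.3717]), 620, np.float64(101.4), np.float64(-38.88))]
30 post [0.52047896 0.24816081] 347 67.6722053511791 62.18796792601454
30 tab [0.53284 0.37228] 5 67.07484287102692 -73.35503217633561
40 post [0.52084472 0.24712671] 644 68.42094302488269 62.862919415699515
40 tab [0.53301951 0.37260976] 41 67.33988913156232 -73.58173669494265
50 post [0.52086305 0.24684858] 774 68.66024442110674 62.982393650599406
50 tab [0.53314017 0.37354701] 117 68.20588244349678 -73.9015006674969
headtop [0.638 0.118 0.344] knob [0.556 0.137 0.182]
base [[0.757 0.177 0.02 ]
 [0.567 0.18  0.02 ]
 [0.57  0.038 0.02 ]]
```

View pics/c.png

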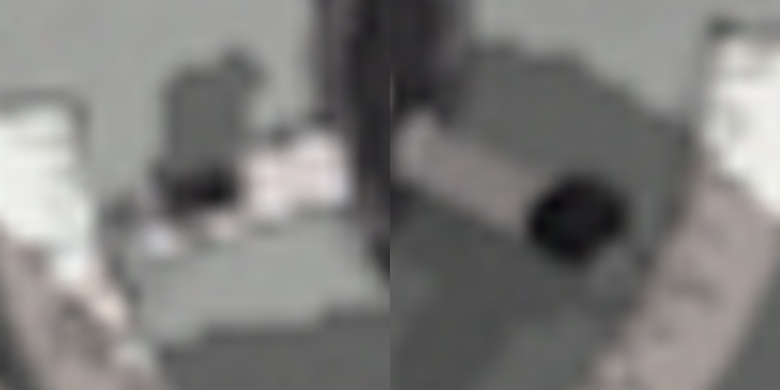

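Tags stand at 40.2° (iris) and -38.9° (polariser) from straight towards the robot; post at 63.0°, tab at about -74°. The iris needs about -23° and the polariser about +35°. The knob of the stand at (0.556, 0.137, 0.18) clears the chosen orientation. Moving in with the fingers closed.

>>> play_rows([
  [[-0.03, -0.014, 0, 0, 0, 2], [-0.065, -0.031, 0, 0, 0, 4], [-0.1, -0.048, 0, 0, 0, 6], [-0.135, -0.065, 0, 0, 0, 8], [-0.17, -0.082, 0, 0, 0, 10], [-0.205, -0.099, 0, 0, 0, 12], [-0.24, -0.116, 0, 0, 0, 14], [-0.275, -0.133, 0, 0, 0, 14.5]],
], fingers=0)

```text
time_s: 2.12
position: [0.452, 0.3366, 0.2398]
tcp_rot: [[-0.782, 0.623, 0.0], [0.623, 0.782, 0.0], [-0.0, 0.0, -1.0]]
force: [-0.1, -0.1, -0.1]
opening: 0.481
grasp_force: 0.0
```

```bash
cat >> h.py <<'E'
def to(x,y,z,deg=None):
    "shift in tool axes to a world point; turn so that tool x stands at deg"
    s=bot.read_state(); R=s["tcp_rot"]; h=np.degrees(np.arctan2(R[1,0],R[0,0]))
    print("t",round(s["time_s"],2),"pos",s["position"].round(4),"xdir",round(h,2),"F",s["force"].round(1))
    print("shift",(R.T@(np.array([x,y,z])-s["position"])).round(4), "turn wz", None if deg is None else round(h-deg,1))
E
python3 -c "
from h import *
to(.541,.2325,.2,141.6)"
```

```text
t 2.12 pos [0.452  0.3366 0.2398] xdir 141.49 F [-0.1 -0.1 -0.1]
shift [-0.1345 -0.026   0.0398] turn wz -0.1
```

>>> play_rows([
  [[-0.025, -0.005, 0, 0, 0, 0], [-0.055, -0.011, 0, 0, 0, 0], [-0.085, -0.017, 0, 0, 0, 0], [-0.115, -0.022, 0.01, 0, 0, 0], [-0.1345, -0.026, 0.025, 0, 0, 0], [-0.1345, -0.026, 0.04, 0, 0, 0], [-0.1345, -0.026, 0.06, 0, 0, 0], [-0.1345, -0.026, 0.06, 0, 0, 0]],
])

```text
time_s: 2.78
position: [0.5381, 0.2328, 0.1761]
tcp_rot: [[-0.782, 0.623, -0.007], [0.623, 0.782, -0.002], [0.005, -0.006, -1.0]]
force: [-0.5, -0.5, -0.3]
opening: 0.008
grasp_force: 0.0
```

```bash
python3 - <<'E'
from h import *
to(.541,.2325,.085,141.6)
d=imaging.capture("scene"); f=d["frame"][:,:,::-1]
cv2.imwrite("pics/s1.png",cv2.resize(f[60:290,180:487],(800,600),interpolation=cv2.INTER_CUBIC))
E
```

```text
t 2.78 pos [0.5381 0.2328 0.1761] xdir 141.48 F [-0.5 -0.5 -0.3]
shift [-0.0029  0.0021  0.0911] turn wz -0.1
```

View pics/s1.png

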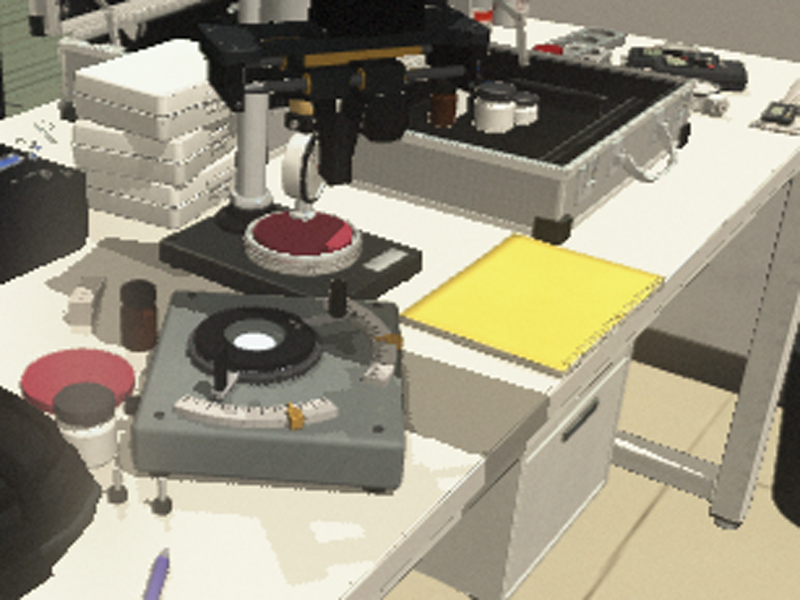

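The scene crop shows the fingers closed above and behind the iris post (338,298), clear of the stand. Both tags and both levers are visible. Descending, then pushing slowly.

>>> play_rows([
  [[0, 0, 0.015, 0, 0, 0], [0, 0, 0.035, 0, 0, 0], [0, 0, 0.055, 0, 0, 0], [0, 0, 0.07, 0, 0, 0], [0, 0, 0.085, 0, 0, 0], [0, 0, 0.095, 0, 0, 0], [0, 0, 0.095, 0, 0, 0], [0, 0, 0.095, 0, 0, 0]],
])

```text
time_s: 3.5
position: [0.5404, 0.2345, 0.0851]
tcp_rot: [[-0.784, 0.621, 0.001], [0.621, 0.784, 0.0], [-0.0, 0.0, -1.0]]
force: [-0.0, 0.2, 0.6]
opening: 0.005
grasp_force: 0.0
```

```bash
python3 -c "
from h import *
to(.541,.2325,.085,141.6)
a=np.array([.552,.308])
for t in (63,55,50,45,42,40.2):
    r=np.radians(t); P=a+.07*np.array([-np.cos(r),-np.sin(r)]); x=np.array([-.782,.623]); c=P-.016*x; D=c-bot.read_state()['position'][:2]
    print(t,(D@x).round(4),(D@[.623,.782]).round(4))
"
```

```text
t 3.5 pos [0.5404 0.2345 0.0851] xdir 141.59 F [-0.   0.2  0.6]
shift [-0.0017 -0.0012  0.0001] turn wz -0.0
63 0.0067 -0.0039
55 0.0164 -0.0051
50 0.0225 -0.0053
45 0.0286 -0.0048
42 0.0322 -0.0043
40.2 0.0344 -0.0039
```

>>> play_rows([
  [[0.003, -0.002, 0, 0, 0, 0], [0.006, -0.004, 0, 0, 0, 0], [0.01, -0.004, 0, 0, 0, 0], [0.014, -0.004, 0, 0, 0, 0], [0.018, -0.004, 0, 0, 0, 0], [0.022, -0.004, 0, 0, 0, 0], [0.026, -0.004, 0, 0, 0, 0], [0.028, -0.004, 0, 0, 0, 0]],
])

```text
time_s: 4.17
position: [0.5151, 0.2488, 0.0847]
tcp_rot: [[-0.783, 0.621, -0.0], [0.621, 0.783, 0.0], [0.0, 0.0, -1.0]]
force: [0.6, -2.1, 0.6]
opening: 0.003
grasp_force: 0.9
```

```bash
python3 - <<'E'
from h import *
to(.541,.2325,.085,141.6)
d=imaging.capture("scene"); f=d["frame"][:,:,::-1]
cv2.imwrite("pics/s2.png",cv2.resize(f[150:250,225:358],(798,600),interpolation=cv2.INTER_CUBIC))
E
```

```text
t 4.17 pos [0.5151 0.2488 0.0847] xdir 141.58 F [ 0.6 -2.1  0.6]
shift [-0.0304  0.0033 -0.0003] turn wz -0.0
```

View pics/s2.png

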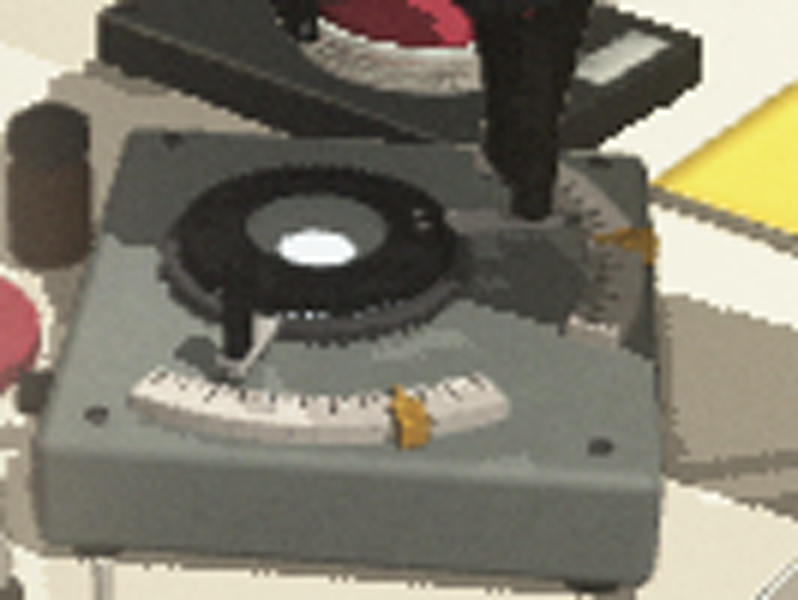

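The iris lever is moving with the fingertip; its pointer at (585,232) is a little short of the tag point at (597,240). A few mm more, then back off to measure.

>>> play_rows([
  [[0.001, 0, 0, 0, 0, 0], [0.002, 0, 0, 0, 0, 0], [0.003, 0, 0, 0, 0, 0], [0.004, 0, 0, 0, 0, 0], [0.004, 0, 0, 0, 0, 0], [0.001, 0, 0, 0, 0, 0], [-0.007, 0, 0, 0, 0, 0], [-0.016, 0, 0, 0, 0, 0]],
])

```text
time_s: 4.88
position: [0.5281, 0.2384, 0.0844]
tcp_rot: [[-0.784, 0.621, -0.001], [0.621, 0.784, 0.0], [0.001, -0.001, -1.0]]
force: [0.2, -0.4, 0.3]
opening: 0.002
grasp_force: 0.0
```

>>> play_rows([
  [[0, 0, -0.015, 0, 0, 0], [0, 0, -0.035, 0, 0, 0], [0, 0, -0.055, 0, 0, 0], [0, 0, -0.065, 0, 0, 0], [0, 0, -0.065, 0, 0, 0]],
])

```text
time_s: 5.3
position: [0.5304, 0.2385, 0.1519]
tcp_rot: [[-0.783, 0.622, 0.005], [0.622, 0.783, 0.001], [-0.003, 0.004, -1.0]]
force: [0.4, -0.1, -0.7]
opening: 0.008
grasp_force: 0.0
```

```bash
python3 - <<'E'
from h import *
to(.541,.2325,.085,141.6)
d=imaging.capture("scene"); f=d["frame"][:,:,::-1]
# predicted pixels of post top & tag for angles, overlay on crop
a=np.array([.552,.308]); big=cv2.resize(f[165:225,280:360],(800,600),interpolation=cv2.INTER_CUBIC)
def P(t,r,z): t=np.radians(t); return [a[0]-r*np.cos(t),a[1]-r*np.sin(t),z]
for t in(36,40.2,44):
    for r,z in((.07,.086),(.07,.06),(.088,.055),(.104,.055)):
        u=(proj(d,P(t,r,z))[0]-[280,165]+.5)*10; cv2.circle(big,tuple(int(v) for v in u),4,(0,0,255) if t==40.2 else (255,0,0),-1)
cv2.imwrite("pics/s3.png",big)
E
```

```text
t 5.3 pos [0.5304 0.2385 0.1519] xdir 141.52 F [ 0.4 -0.1 -0.7]
shift [-0.0118  0.0016  0.0669] turn wz -0.1
```

View pics/s3.png

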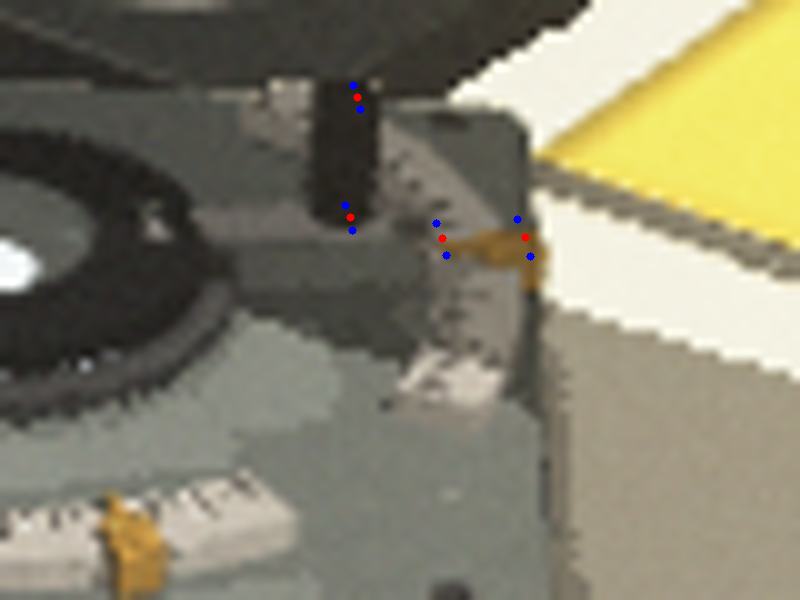

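The post now stands close to the tag, perhaps 2–4° short; I'll settle that from the top view once the arm is clear. Next the polariser: turn by 18° and move behind its tab.

```bash
python3 -c "
from h import *
to(.558,.3865,.152,123.5)"
```

```text
t 5.35 pos [0.5294 0.2383 0.1505] xdir 141.53 F [-0.7 -0.3 -0.1]
shift [ 0.0698  0.1339 -0.0014] turn wz 18.0
```

>>> play_rows([
  [[0.01, 0.02, 0, 0, 0, 3], [0.024, 0.046, 0, 0, 0, 7], [0.038, 0.073, 0, 0, 0, 11], [0.052, 0.1, 0, 0, 0, 15], [0.064, 0.123, 0, 0, 0, 18], [0.07, 0.134, 0, 0, 0, 18], [0.07, 0.134, 0, 0, 0, 18], [0.07, 0.134, 0, 0, 0, 18]],
])

```text
time_s: 6.02
position: [0.5557, 0.3862, 0.1481]
tcp_rot: [[-0.555, 0.832, -0.003], [0.832, 0.555, -0.002], [-0.0, -0.003, -1.0]]
force: [-0.5, 0.1, 0.2]
opening: 0.005
grasp_force: 0.0
```

>>> play_rows([
  [[0, 0, 0.015, 0, 0, 0], [0, 0, 0.035, 0, 0, 0], [0, 0, 0.052, 0, 0, 0], [0, 0, 0.062, 0, 0, 0], [0, 0, 0.067, 0, 0, 0], [0, 0, 0.067, 0, 0, 0]],
])

```text
time_s: 6.52
position: [0.5559, 0.3853, 0.0812]
tcp_rot: [[-0.552, 0.834, -0.003], [0.834, 0.552, -0.002], [0.0, -0.003, -1.0]]
force: [0.0, -0.7, 1.4]
opening: 0.004
grasp_force: 0.0
```

```bash
python3 - <<'E'
from h import *
to(.5125,.362,.085,123.5)
d=imaging.capture("scene"); f=d["frame"][:,:,::-1]
cv2.imwrite("pics/s4.png",cv2.resize(f[150:250,225:358],(798,600),interpolation=cv2.INTER_CUBIC))
E
```

```text
t 6.52 pos [0.5559 0.3853 0.0812] xdir 123.51 F [ 0.  -0.7  1.4]
shift [ 0.0046 -0.0491 -0.0036] turn wz 0.0
```

View pics/s4.png

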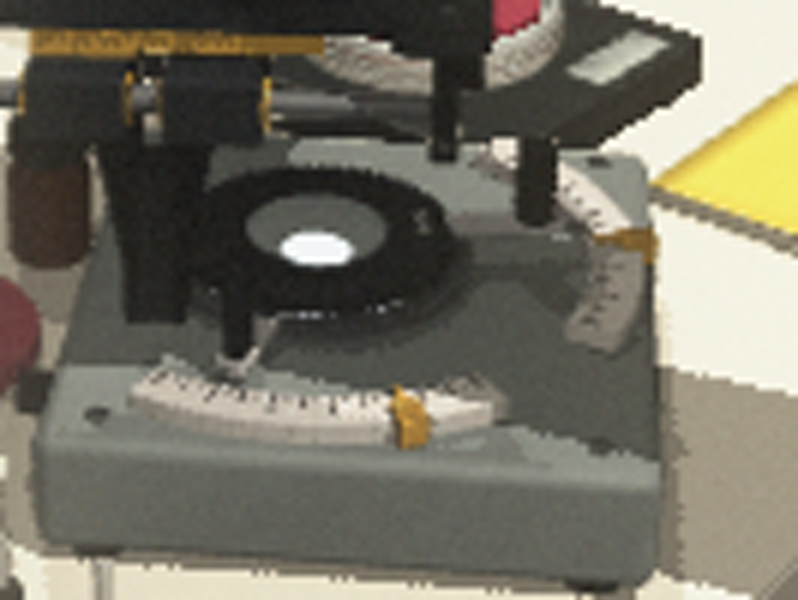

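```bash
python3 - <<'E'
from h import *
s=bot.read_state(); d=imaging.capture("scene")
for z in(.05,.07,.09,.11,.13,.16,.2):
    p=unproj(d,[[225+445/6,150+160/6]],z)[0]; print(z,p.round(3),(s["tcp_rot"].T@(p-s["position"])).round(3))
for y in(-.015,.015): print(y,((proj(d,s["position"]+s["tcp_rot"]@[0,y,.017])[0]-[225,150])*6).round())
E
```

```text
0.05 [0.554 0.232 0.05 ] [-0.127 -0.087  0.032]
0.07 [0.533 0.264 0.07 ] [-0.089 -0.087  0.012]
0.09 [0.513 0.296 0.09 ] [-0.051 -0.086 -0.008]
0.11 [0.492 0.328 0.11 ] [-0.013 -0.085 -0.028]
0.13 [0.472 0.36  0.13 ] [ 0.025 -0.085 -0.048]
0.16 [0.441 0.409 0.16 ] [ 0.083 -0.084 -0.078]
0.2 [0.401 0.473 0.2  ] [ 0.159 -0.082 -0.118]
-0.015 [203. 303.]
0.015 [104. 298.]
```

The dark part at (445,120) is the lower edge of the gripper body's end, at 0.13 m height, which is above the posts. The finger is behind the tab; pushing.

>>> play_rows([
  [[0, -0.004, -0.003, 0, 0, 0], [0.001, -0.008, -0.003, 0, 0, 0], [0.001, -0.012, -0.003, 0, 0, 0], [0.002, -0.016, -0.003, 0, 0, 0], [0.002, -0.02, -0.003, 0, 0, 0], [0.003, -0.024, -0.003, 0, 0, 0], [0.003, -0.028, -0.003, 0, 0, 0], [0.003, -0.032, -0.003, 0, 0, 0]],
])

```text
time_s: 7.28
position: [0.5281, 0.3719, 0.0857]
tcp_rot: [[-0.553, 0.833, 0.001], [0.833, 0.553, 0.0], [0.0, 0.001, -1.0]]
force: [1.7, 2.2, 0.3]
opening: 0.006
grasp_force: 1.0
```

>>> play_rows([
  [[0, -0.003, 0, 0, 0, 0], [0.001, -0.006, 0, 0, 0, 0], [0.001, -0.009, 0, 0, 0, 0], [0.001, -0.011, 0, 0, 0, 0], [0.001, -0.011, 0, 0, 0, 0]],
])

```text
time_s: 7.7
position: [0.5183, 0.3658, 0.0854]
tcp_rot: [[-0.553, 0.833, -0.001], [0.833, 0.553, -0.001], [-0.0, -0.001, -1.0]]
force: [0.3, -0.2, 0.0]
opening: 0.006
grasp_force: 0.5
```

```bash
python3 - <<'E'
from h import *
to(.5125,.362,.085,123.5)
d=imaging.capture("scene"); f=d["frame"][:,:,::-1]
big=cv2.resize(f[175:235,225:305],(800,600),interpolation=cv2.INTER_CUBIC)
a=np.array([.552,.308])
def P(t,r,z): t=np.radians(t); return [a[0]-r*np.cos(t),a[1]-r*np.sin(t),z]
for t in(-34.9,-38.9,-42.9,-46.9):
    for r,z in((.07,.052),(.088,.054),(.104,.056)):
        u=(proj(d,P(t,r,z))[0]-[225,175]+.5)*10; cv2.circle(big,tuple(int(v) for v in u),4,(0,0,255) if t==-38.9 else (255,0,0),-1)
cv2.imwrite("pics/s5.png",big)
E
```

```text
t 7.7 pos [0.5183 0.3658 0.0854] xdir 123.56 F [ 0.3 -0.2  0. ]
shift [ 0.     -0.0069  0.0004] turn wz 0.1
```

View pics/s5.png

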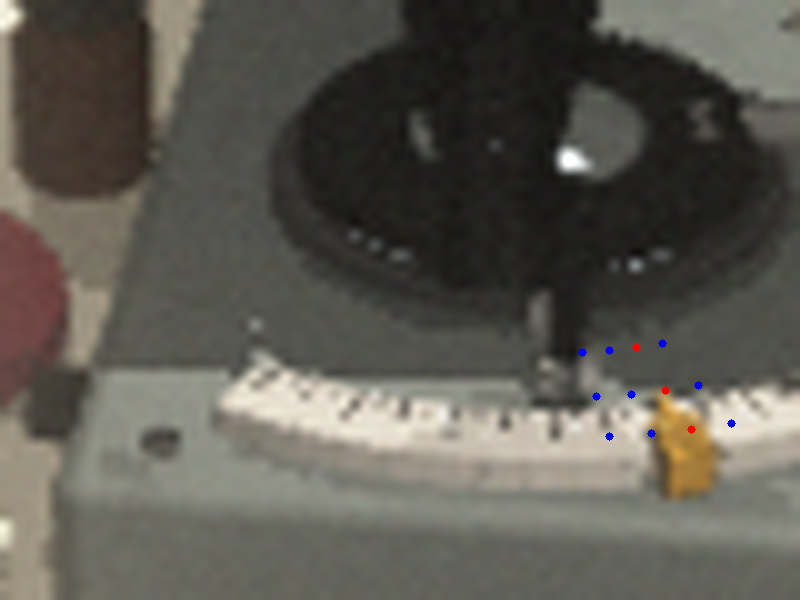

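The lever end at about (562,380) is at roughly -50°, and the tag point at (660,398) is about 11° further. Pushing on conservatively, then backing out so the top camera can see everything.

>>> play_rows([
  [[0, -0.003, 0, 0, 0, 0], [0, -0.006, 0, 0, 0, 0], [0, -0.008, 0, 0, 0, 0], [0, -0.009, 0, 0, 0, 0], [0, -0.009, 0, 0, 0, 0], [0, -0.006, 0, 0, 0, 0], [0, 0.002, 0, 0, 0, 0], [0, 0.01, 0, 0, 0, 0]],
])

```text
time_s: 8.42
position: [0.5265, 0.3723, 0.0853]
tcp_rot: [[-0.553, 0.833, -0.002], [0.833, 0.553, -0.001], [0.001, -0.002, -1.0]]
force: [1.2, -0.1, -0.7]
opening: 0.004
grasp_force: 0.0
```

>>> play_rows([
  [[0, 0, -0.02, 0, 0, 0], [0, 0, -0.045, 0, 0, 0], [0, 0, -0.075, 0, 0, 0], [0, 0, -0.1, 0, 0, 0], [0.035, 0, -0.12, 0, 0, 0], [0.07, 0, -0.12, 0, 0, 0], [0.105, 0, -0.12, 0, 0, 0], [0.14, 0, -0.12, 0, 0, 0]],
])

```text
time_s: 9.08
position: [0.4492, 0.4903, 0.2064]
tcp_rot: [[-0.552, 0.834, 0.0], [0.834, 0.552, 0.001], [0.001, 0.001, -1.0]]
force: [1.4, 0.2, -0.0]
opening: 0.008
grasp_force: 0.0
```

>>> play_rows([
  [[0.035, 0, 0, 0, 0, 0], [0.07, 0, 0, 0, 0, 0], [0.105, 0, 0, 0, 0, 0], [0.14, 0, 0, 0, 0, 0], [0.16, 0, 0, 0, 0, 0], [0.16, 0, 0, 0, 0, 0]],
])

```text
time_s: 9.58
position: [0.3573, 0.6263, 0.2052]
tcp_rot: [[-0.557, 0.83, -0.002], [0.83, 0.557, 0.002], [0.003, -0.0, -1.0]]
force: [-0.7, -0.3, 1.2]
opening: 0.003
grasp_force: 0.0
```

```bash
python3 - <<'E'
from h import *
to(.5125,.362,.085,123.5)
d=imaging.capture("top")
I=img(d,.058); b,n=blob(I.min(2)>190,(293,257),60); a=np.array(pix(b)); print("axis window",a,n)
print(tags(d,a))
for th in(40,50,60):
  for t,nm,z in((41.5,"post",.08),(-42,"tab",.08)):
    J=img(d,z); r=np.radians(t); P=a-.07*np.array([np.cos(r),np.sin(r)])
    w=blob(J.max(2)<th,(int((.425-P[1])*2500),int((.655-P[0])*2500)),28)
    if w[0] is not None: p=np.array(pix(w[0])); print(th,nm,p,w[1],1e3*np.hypot(*(p-a)),ang(p,a))
J=img(d,.055); cv2.imwrite("pics/f.png",cv2.resize(J[220:520,20:520].astype(np.uint8),(800,480),interpolation=cv2.INTER_CUBIC)[:,:,::-1])
E
```

```text
t 9.58 pos [0.3573 0.6263 0.2052] xdir 123.87 F [-0.7 -0.3  1.2]
shift [-0.3063 -0.0184  0.1194] turn wz 0.4
axis window [0.55201022 0.30803408] 2447
[(array([0.4747, 0.2426]), 844, np.float64(101.3), np.float64(40.23)), (array([0.4727, 0.3718]), 579, np.float64(101.7), np.float64(-38.81))]
40 post [0.50166739 0.26115784] 555 68.78795512747399 42.95784368353695
40 tab [0.49902464 0.35294123] 211 69.45590642103002 -40.28245749722981
50 post [0.50171556 0.2610906 ] 649 68.79856616983167 43.026164545308596
50 tab [0.49889965 0.35285159] 283 69.49346461212133 -40.15944281690245
60 post [0.50177858 0.26103695] 747 68.789155327778 43.09464907558841
60 tab [0.49885527 0.35276866] 351 69.47395759419028 -40.08357153550632
```

View pics/f.png

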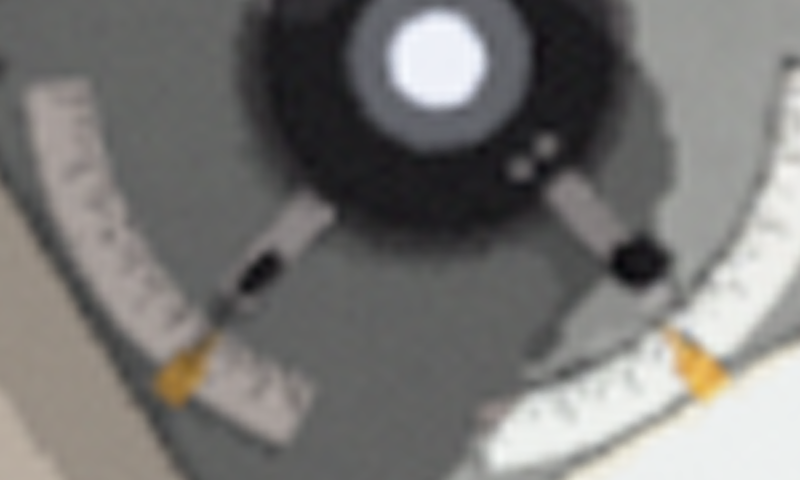

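Final crop: polariser pointer (213,326) nearly at its tag point (212,338), about 1.3° short. The iris pointer (685,290) is about 2.9° short of its tag (670,332). Both tags are unmoved. I'll finish with small nudges, polariser first.

```bash
python3 -c "
from h import *
to(.529,.374,.205,123.5)"
```

```text
t 9.63 pos [0.359  0.6242 0.2051] xdir 123.8 F [ 0.2 -0.3  0.7]
shift [-0.3025  0.0021  0.    ] turn wz 0.3
```

>>> play_rows([
  [[-0.03, 0, 0, 0, 0, 0], [-0.07, 0, 0, 0, 0, 0], [-0.11, 0, 0, 0, 0, 0], [-0.15, 0, 0, 0, 0, 0], [-0.19, 0, 0, 0, 0, 0], [-0.23, 0, 0, 0, 0, 0], [-0.27, 0, 0, 0, 0, 0], [-0.3, 0, 0, 0, 0, 0]],
])

```text
time_s: 10.3
position: [0.5293, 0.3677, 0.2057]
tcp_rot: [[-0.55, 0.835, 0.0], [0.835, 0.55, -0.002], [-0.001, -0.001, -1.0]]
force: [0.2, 0.5, 0.2]
opening: 0.006
grasp_force: 0.0
```

>>> play_rows([
  [[0, 0, 0, 0, 0, 0], [0, 0, 0.02, 0, 0, 0], [0, 0, 0.045, 0, 0, 0], [0, 0, 0.07, 0, 0, 0], [0, 0, 0.095, 0, 0, 0], [0, 0, 0.112, 0, 0, 0], [0, 0, 0.12, 0, 0, 0], [0, 0, 0.12, 0, 0, 0]],
])

```text
time_s: 10.97
position: [0.5258, 0.3709, 0.0834]
tcp_rot: [[-0.552, 0.834, -0.004], [0.834, 0.552, -0.002], [0.001, -0.005, -1.0]]
force: [-0.4, -0.4, 0.2]
opening: 0.004
grasp_force: 0.0
```

>>> play_rows([
  [[0, -0.006, 0, 0, 0, 0], [0, -0.012, 0, 0, 0, 0], [0, -0.016, 0, 0, 0, 0], [0, -0.0185, 0, 0, 0, 0], [0, -0.0195, 0, 0, 0, 0], [0, -0.0205, 0, 0, 0, 0], [0, -0.0205, 0, 0, 0, 0], [0, -0.0205, 0, 0, 0, 0]],
])

```text
time_s: 11.63
position: [0.5108, 0.3611, 0.0862]
tcp_rot: [[-0.553, 0.833, 0.002], [0.833, 0.553, 0.001], [-0.0, 0.002, -1.0]]
force: [1.0, 0.7, 1.7]
opening: 0.006
grasp_force: 0.8
```

>>> play_rows([
  [[0, 0.004, 0, 0, 0, 0], [0, 0.012, 0, 0, 0, 0], [0, 0.02, 0, 0, 0, 0], [0, 0.02, -0.02, 0, 0, 0], [0, 0.02, -0.045, 0, 0, 0], [0, 0.02, -0.065, 0, 0, 0], [0, 0.02, -0.065, 0, 0, 0], [0, 0.02, -0.065, 0, 0, 0]],
])

```text
time_s: 12.3
position: [0.5278, 0.3724, 0.1516]
tcp_rot: [[-0.553, 0.833, 0.003], [0.833, 0.553, 0.001], [-0.0, 0.003, -1.0]]
force: [-0.4, -0.2, -0.9]
opening: -0.0
grasp_force: 0.0
```

```bash
python3 -c "
from h import *
to(.5305,.2385,.15,141.6)"
```

```text
t 12.3 pos [0.5278 0.3724 0.1516] xdir 123.57 F [-0.4 -0.2 -0.9]
shift [-0.113  -0.0718  0.0014] turn wz -18.0
```

>>> play_rows([
  [[-0.014, -0.009, 0, 0, 0, -3], [-0.036, -0.023, 0, 0, 0, -7], [-0.06, -0.038, 0, 0, 0, -11], [-0.085, -0.054, 0, 0, 0, -15], [-0.105, -0.067, 0, 0, 0, -18], [-0.113, -0.072, 0, 0, 0, -18], [-0.113, -0.072, 0, 0, 0, -18], [-0.113, -0.072, 0, 0, 0, -18]],
])

```text
time_s: 12.97
position: [0.529, 0.2379, 0.1497]
tcp_rot: [[-0.782, 0.624, -0.001], [0.624, 0.782, 0.0], [0.001, -0.001, -1.0]]
force: [-0.0, 0.4, 0.2]
opening: 0.006
grasp_force: 0.0
```

>>> play_rows([
  [[0, 0, 0.015, 0, 0, 0], [0, 0, 0.035, 0, 0, 0], [0, 0, 0.052, 0, 0, 0], [0, 0, 0.062, 0, 0, 0], [0, 0, 0.066, 0, 0, 0], [0, 0, 0.066, 0, 0, 0], [0, 0, 0.066, 0, 0, 0]],
])

```text
time_s: 13.55
position: [0.5293, 0.2385, 0.0847]
tcp_rot: [[-0.784, 0.621, 0.001], [0.621, 0.784, 0.0], [-0.0, 0.001, -1.0]]
force: [-0.1, -0.4, 0.4]
opening: 0.003
grasp_force: 0.0
```

```bash
python3 -c "
from h import *
to(.5093,.2535,.085,141.6);imaging.capture('scene')
to(.5093,.2535,.085,141.6)"
```

```text
t 13.55 pos [0.5293 0.2385 0.0847] xdir 141.59 F [-0.1 -0.4  0.4]
shift [ 0.025  -0.0007 -0.0003] turn wz -0.0
t 13.6 pos [0.5297 0.2384 0.0852] xdir 141.58 F [ 0.2 -0.   0.5]
shift [ 0.0254 -0.0008  0.0002] turn wz -0.0
```

>>> play_rows([
  [[0.006, 0, 0, 0, 0, 0], [0.012, 0, 0, 0, 0, 0], [0.017, 0, 0, 0, 0, 0], [0.021, 0, 0, 0, 0, 0], [0.023, 0, 0, 0, 0, 0], [0.025, 0, 0, 0, 0, 0], [0.025, 0, 0, 0, 0, 0], [0.025, 0, 0, 0, 0, 0]],
])

```text
time_s: 14.27
position: [0.5098, 0.2536, 0.0848]
tcp_rot: [[-0.783, 0.622, 0.001], [0.622, 0.783, 0.001], [-0.0, 0.001, -1.0]]
force: [0.5, 0.6, 0.5]
opening: 0.003
grasp_force: 0.4
```

>>> play_rows([
  [[-0.004, 0, 0, 0, 0, 0], [-0.012, 0, 0, 0, 0, 0], [-0.02, 0, 0, 0, 0, 0], [-0.02, 0, -0.025, 0, 0, 0], [-0.02, 0, -0.055, 0, 0, 0], [-0.02, 0, -0.085, 0, 0, 0], [-0.02, 0, -0.115, 0, 0, 0], [-0.02, 0, -0.12, 0, 0, 0]],
])

```text
time_s: 14.93
position: [0.5288, 0.241, 0.2097]
tcp_rot: [[-0.783, 0.622, 0.01], [0.622, 0.783, 0.002], [-0.006, 0.008, -1.0]]
force: [0.9, 0.2, 0.3]
opening: 0.006
grasp_force: 0.0
```

>>> play_rows([
  [[0.03, 0.01, 0, 0, 0, 0], [0.065, 0.025, 0, 0, 0, 0], [0.1, 0.04, 0, 0, 0, 0], [0.135, 0.055, 0, 0, 0, 0], [0.17, 0.07, 0, 0, 0, 0], [0.205, 0.085, 0, 0, 0, 0], [0.24, 0.1, 0, 0, 0, 0], [0.275, 0.115, 0, 0, 0, 0]],
])

```text
time_s: 15.6
position: [0.3806, 0.5028, 0.2037]
tcp_rot: [[-0.783, 0.622, -0.001], [0.622, 0.783, -0.001], [0.0, -0.001, -1.0]]
force: [0.5, 0.2, -0.4]
opening: 0.004
grasp_force: 0.0
```

>>> play_rows([
  [[0.025, 0.02, 0, 0, 0, 0], [0.05, 0.045, 0, 0, 0, 0], [0.075, 0.075, 0, 0, 0, 0], [0.1, 0.1, 0, 0, 0, 0], [0.1, 0.1, 0, 0, 0, 0], [0.1, 0.1, 0, 0, 0, 0]],
])

```text
time_s: 16.1
position: [0.3647, 0.6433, 0.2027]
tcp_rot: [[-0.785, 0.62, -0.001], [0.62, 0.785, -0.001], [-0.0, -0.002, -1.0]]
force: [0.2, -1.3, 0.2]
opening: 0.006
grasp_force: 0.0
```

```bash
cat > chk.py <<'E'
from h import *
to(.5305,.2385,.205,141.6)
d=imaging.capture("top")
I=img(d,.058); b,n=blob(I.min(2)>190,(293,257),60); a=np.array(pix(b)); print("axis window",a,n)
print(tags(d,a))
for th in(40,50,60):
  for t,nm,z in((40.5,"post",.08),(-39.5,"tab",.08)):
    J=img(d,z); r=np.radians(t); P=a-.07*np.array([np.cos(r),np.sin(r)])
    w=blob(J.max(2)<th,(int((.425-P[1])*2500),int((.655-P[0])*2500)),28)
    if w[0] is not None: p=np.array(pix(w[0])); print(th,nm,p,w[1],1e3*np.hypot(*(p-a)),ang(p,a))
# lever bars: angular centre of the light strip between ring and post
for nm,t0,z in(("iris bar",40.2,.06),("pol bar",-38.9,.052)):
    J=img(d,z).mean(2).astype(np.float32); tt=np.radians(np.arange(t0-14,t0+14,.25)); q=0
    for R in np.arange(.053,.060,.001):
        X=a[0]-R*np.cos(tt); Y=a[1]-R*np.sin(tt); q=q+cv2.remap(J,((.425-Y)*2500).astype(np.float32)[None],((.655-X)*2500).astype(np.float32)[None],cv2.INTER_LINEAR)[0]
    q=q/7; w=np.clip(q-(q.min()+q.max())/2,0,None); print(nm,(np.degrees(tt)*w).sum()/w.sum(),q[::8].round())
E
python3 chk.py
```

```text
t 16.1 pos [0.3647 0.6433 0.2027] xdir 141.68 F [ 0.2 -1.3  0.2]
shift [-0.3811 -0.2148 -0.0018] turn wz 0.1
axis window [0.5519171  0.30799785] 2135
[(array([0.4747, 0.2426]), 837, np.float64(101.2), np.float64(40.25)), (array([0.4728, 0.3718]), 583, np.float64(101.7), np.float64(-38.87))]
40 post [0.49958415 0.26559146] 328 67.35754492136061 39.01850626751791
40 tab [0.49901321 0.35283019] 212 69.34522634138644 -40.27894243781592
50 post [0.49953307 0.26455354] 508 68.05507680120117 39.67036274161575
50 tab [0.49885233 0.35283226] 279 69.46937436914756 -40.194461697275095
60 post [0.49930462 0.264152  ] 650 68.48745345121665 39.80692816691019
60 tab [0.4987887  0.35270621] 354 69.43676753005758 -40.081131714381705
iris bar 40.52692627980316 [ 83.  78.  78.  77.  89. 115. 129. 127. 127. 121. 103.  95.  94.  95.]
pol bar -39.97240057247374 [ 96.  97.  98.  95. 110. 131. 133. 135. 130. 106.  92.  94.  95.  96.]
```

The iris is at 40.0–40.5° against its tag at 40.25°. The polariser is at -40.0° against -38.9°, which is 1.8 mm at the pointer and inside the 4 mm tolerance. The tags haven't moved and the arm is clear, so I'm handing in.

```bash
python3 -c "
from rig import bot
print(bot.hand_in())"
```

```text
the job is handed in; nothing more can be done
None
```

I handed the job in at about 16 s with both pointers inside the 4 mm tolerance by my top-camera measurement: the iris within about 1 mm of its tag, the polariser about 1.8 mm short of its own (a second small nudge did not move it). Neither tag had shifted; I saw no sign of contact with the loose things but did not measure them at the end, and the hand-in returned no verdict.

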